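# Clamp the sample bottle and take off its tight screw cap

### The arm

A 6-joint arm with a two-finger parallel gripper is mounted at the origin on the work surface. World frame = base frame: x ahead of the robot, y to its left, z up, the work surface at z = 0. Lengths are in m, angles in rad, forces in N, time in s.
With the tool pointing down it reaches from about 0.35 to 0.975 m from the base axis. Payload 4.9 kg.
Tool frame: the origin (TCP) lies on the mounting face of the last link; the fingertips stand 173 mm ahead of it and the grasp point (between the pads) lies 155 mm ahead of it; z points along the fingers, y is the direction in which the jaws open and shut (so a half turn about z gives the same grasp; the last joint's range is limited). The gripper opens to 85 mm and grips with 20 to 120 N. Pads are 22 mm wide; open, the fingers measure 114 mm over their backs; the gripper's body (76 mm by 85 mm) begins 54 mm behind the grasp point. The pads swing forward as they close: fully open they stand 13 mm farther back than shut.
Start: joints at [1.037, 0.053, 1.613, -0, 1.476, -0.119], TCP at [0.252, 0.572, 0.405] pointing down, gripper open.
Joint ranges: [-3.01, 3.01], [-1.01, 2.22], [0.06, 2.58], [-1.02, 4.17], [0.09, 2.62], [-3.14, 3.14]. Speed limits (rad/s): [2.57, 2.57, 3.14, 3.14, 3.14, 3.14].

### API

Orientations are given as a unit quaternion [x, y, z, w].
In Python, from bench import sensors, cams, env gives the robot as it stands.
- The arm moves only by the tool arm_command, never from a script. Its argument "commands" is a list of rows, each an object of numbers: "rx", "ry", "rz": the turn, a rotation vector about the tool's x, y, z in rad; "x", "y", "z": the shift along the tool's x, y, z in cm; "fingers": the opening in per cent of the stroke, from 0 (shut) to 100 (fully open). A call has 1 to 12 rows; each row shifts and turns the commanded pose from where the row before left it, along the tool's axes as they then stand; what a row does not reach is not made up. A row lasts 1/10 s, in which the tool goes at most 50 mm and 8.59 degrees, less where a joint would pass 70% of its speed; a pose out of reach is approached as far as the arm can. A call is refused whole if a number of a shift passes 5 or a number of a turn 0.15, either way. A call with a gripper value outside its range is refused whole. The fingers move at their own pace and stop on an object; "force" is the grip in N (left out, the last holds). Time passes only in rows, so rows that do not move let the fingers close. It gives the time, the measured TCP pose, the force and the opening at its end, in the units of the state.
- sensors.get_obs(): the state, without advancing time (a new reading comes with each control period).
- cams.read_camera(name): name is "scene" or "top" or "wrist"; returns a dict with "img" (400x640x3 uint8, red, green, blue), "vfov" (degrees; the focal length in pixels is half the picture's height over the tangent of half this angle, whatever the lens; pixels are square), "cx", "cy" (the principal point, pixels), "k1" (the pictures are not rectified: a ray, as slopes to the right and down, at radius r is drawn at 1 + k1 r^2 times it, then the intrinsics apply), "pose" (4x4, takes a point from camera to world coordinates); the wrist camera has in their place "tool_from_camera" (4x4, takes a point from camera to tool coordinates, whose origin is the TCP and whose axes are the flange's). Camera axes: x right, y down, z forward; pixel columns grow to the right and rows downward; lengths in m; the calibration is good to about 2 mm. A picture is of the moment at which its call begins: read the wrist's pose just before it. There is no depth.
- env.close_job(): hands the job in, once; it reports no verdict.
The state is a dict: "t": time; "joint_positions": joint angles; "joint_velocities": joint speeds; "tau": joint torques, N m; "position": TCP position; "ee_rot": TCP orientation; "ft_force": force on the tool from outside, world axes, zero at the start; "moment": the same for the moment, N m; "grip_width": opening from 0.0 (shut) to 1.0 (fully open).
Only numpy, scipy, OpenCV 4.12 (cv2) and the standard library are available. Lean on these libraries where they do the work, as an engineer would, in place of code of your own. Each camera call takes 0.05 s, during which the arm holds its last target.

### The job

Open the square sample bottle that stands in the nest of the labelling machine. First brace it: slide the jaw in by its tab until the bottle is clamped squarely against the fence. Then unscrew the winged cap (counter-clockwise from above) until its thread lets go, without turning the bottle or pulling it up, and raise the cap straight up, finishing with the gripper still holding it level over the bottle, about 2 cm clear of the mouth, with the bottle still clamped; leave the other things alone.

Things in the scene. Friction and masses are not known exactly. Their poses are not given: they have to be found in the camera images.
- nest: Fixed aluminium nest: base plate 235 x 130 mm, 20 mm thick; the bottle stands on its top. Origin on the table under the middle of the clamped bottle; x points from jaw to fence, z up; plate from x -175 to +60 mm. Fence: upright plate, face at x +30 mm, 76 mm wide, top 80 mm above the table. Guide rods at y +-48 mm, x -175 to -55 mm, up to 38 mm above the table.
- jaw (a joint): Travel (m) of the sliding jaw along nest +x: 0 open, 0.030 when the bottle is clamped between jaw and fence (end stop 0.036). Starts at 0 to 0.015. About 10 N dry friction; stays where it is left. The jaw's face is at nest x = -60 mm + travel, 64 mm wide, top 75 mm above the table.
- jaw_tab (a point): Upper middle of the jaw's upright grip tab, 70 mm behind the jaw's face, 66 mm above the table. Tab: 12 mm thick along nest x, 40 mm wide along nest y, top 80 mm above the table; it stands on the jaw's flat bar, whose top is 34 mm above the table. Moves with the jaw; axes as the nest's.
- bottle_mouth (a point): Centre of the neck's rim, 104 mm above the bottle's underside; axes are the bottle's: z up, x and y square to its sides, x roughly along nest x. Loose bottle, about 0.35 kg: square body 60 x 60 mm, 80 mm high, neck 32 mm in diameter. It starts 3 to 8 mm off the fence, a little askew; the jaw pushes it home. Unclamped, it turns with the cap.
- cap_grip (a point): Middle of the wing bar on the cap: bar 44 mm long (this point's x), 12 mm thick (y), from 13 mm below this point (flat top of the cap) to 13 mm above. Point is 18 mm above the mouth when screwed on. The bar starts roughly along the bottle's x (yaw -0.05 to 0.40 rad from it). Cap about 40 g; takes about 0.3 N m to turn, a sprung seal in the mouth pushes it up with about 12 N.
- cap_rim (a point): Centre of the lower rim of the cap's skirt (52 mm in diameter, 26 mm high), 38 mm below cap_grip; 20 mm below the mouth when screwed on. Thread: turn counter-clockwise until the bar lies along the bottle's y (1.17 to 1.62 rad); free within 0.25 rad of that, hard stop about 0.3 rad past it. Climbs about 1 mm, may be turned at constant height; then lifts straight off.
- flask_a: Bystander: round capped bottle, 52 mm in diameter, 128 mm high, origin under it. Leave alone.
- flask_b: Bystander: the same kind of bottle.
- label_roll: Bystander: roll 90 mm in diameter, 50 mm high, lying flat, origin under it.
- driver: Bystander: screwdriver lying on the table.

How it is judged:
On the way, in this order (a step that is already met when the one before it is completed fails the run):
1. the jaw is closed on the bottle, which stands square against the fence, with the cap not yet turned off (value of joint jaw between 0.0272 and 0.0325 m and angle between the x axis of bottle_mouth and the x axis of nest, either way round below 0.07 rad and z of cap_grip in the frame of bottle_mouth below 0.022 m and angle between the x axis of cap_grip and the y axis of bottle_mouth, either way round above 0.6 rad), for 0.2 s.
2. the cap is turned to where its thread lets go, the bottle still clamped square (angle between the x axis of cap_grip and the y axis of bottle_mouth, either way round below 0.45 rad and angle between the x axis of bottle_mouth and the x axis of nest, either way round below 0.1 rad and value of joint jaw above 0.0265 m), for 0.05 s.
At the end, for the whole second after the job is handed in: Gripper holds the cap still, level within 10 deg, within 15 mm of straight over the mouth, skirt rim 4 to 47 mm above it, not touching the bottle; bottle upright on the nest floor, square within 0.1 rad, jaw still closed on it (0.0265 to 0.0325) (z of cap_grip in the frame of bottle_mouth between 0.042 and 0.085 m and horizontal distance between cap_grip and bottle_mouth below 0.015 m and angle between cap_grip's own z axis and vertical below 0.17 rad and contact force between cap and the fingers above 2 N and contact force between cap and bottle below 0.05 N and linear speed of each of cap, bottle below 0.02 m/s and value of joint jaw between 0.0265 and 0.0325 m and angle between the x axis of bottle_mouth and the x axis of nest, either way round below 0.1 rad and angle between bottle_mouth's own z axis and vertical below 0.06 rad and z of bottle_mouth in the frame of nest between 0.121 and 0.127 m); the arm keeps its last pose, push and grip.
It fails at once if the bottle is pulled up out of the clamp (z of bottle_mouth in the frame of nest above 0.134 m).
It fails at once if a bystander is disturbed (distance of any of flask_a, flask_b, label_roll, driver from where it was at the start of the episode above 0.03 m).
It also fails if it takes over 48 s, if anything falls off the work surface, if the arm or the gripper's body presses on something with over 40 N, if the wrist force passes 120 N, or if a joint passes its speed limit or range.

## Working session

There is one attempt and no reset: what is moved stays moved. The work goes in short steps, Python scripts to look and compute and a tool call to move; the robot and the scene stay as the last step left them, time stands still between calls to the robot, and variables do not carry over. Pictures are saved under pics/ and viewed, and the job is handed in when it is done.

Besides the shell and the picture viewer there is one more tool, called after "Emit:" by a JSON object that holds its "method" and its "body". arm_command: Moves the arm, as the interface text tells. Its arguments: {"type":"object","properties":{"commands":{"type":"array"},"force":{"type":"number"}},"required":["commands"]}

```bash
ls; mkdir -p pics; python3 - <<'E'
from bench import sensors,cams,env
import cv2,numpy as np
o=sensors.get_obs();print(o)
for n in ["scene","top","wrist"]:
    c=cams.read_camera(n);cv2.imwrite(f"pics/{n}0.png",c["img"][:,:,::-1]);print(n,{k:(v if k!='img' else 0) for k,v in c.items()})
    import pickle;pickle.dump(c,open(f"pics/{n}0.pkl","wb"))
E
```

```text
pics
{'t': 0.0, 'joint_positions': array([ 1.03701339e+00,  5.33757289e-02,  1.61430469e+00, -5.49729874e-06,
        1.47598698e+00, -1.19013642e-01]), 'joint_velocities': array([-0.00131224,  0.00193745,  0.00057091, -0.00146627,  0.00199739,
        0.00010812]), 'tau': array([ 1.81374256e-03, -3.93701828e+01, -3.70171559e+01, -2.34507769e-05,
        7.17370378e-03, -1.09106170e-05]), 'position': array([0.25173287, 0.57177079, 0.40344456]), 'ee_rot': array([ 2.05900924e-01,  9.78572293e-01, -9.83476944e-04, -3.30023846e-04]), 'ft_force': array([-0.65680459, -0.28369833,  0.30463783]), 'moment': array([-0.03659657,  0.02152223, -0.00662301]), 'grip_width': 1.0011871990420922}
scene {'img': 0, 'vfov': 56.600100304539716, 'cx': 320.3149137425698, 'cy': 205.1246112660413, 'k1': -0.0800464143140472, 'pose': array([[ 0.04895269,  0.55320813, -0.83160351,  1.35779902],
       [ 0.99860921, -0.04342804,  0.02989389, -0.04429956],
       [-0.01957737, -0.83191031, -0.55456466,  0.64145658],
       [ 0.        ,  0.        ,  0.        ,  1.        ]])}
top {'img': 0, 'vfov': 49.6368336829
[... 221 characters left out ...]
-1.05930034e-03,
         1.00520122e-02],
       [-4.04688359e-03, -2.01504326e-01, -9.79479264e-01,
         1.30983155e+00],
       [ 0.00000000e+00,  0.00000000e+00,  0.00000000e+00,
         1.00000000e+00]])}
wrist {'img': 0, 'vfov': 71.30054968652351, 'cx': 315.3282438202648, 'cy': 201.83847069740804, 'k1': -0.024624309223249697, 'tool_from_camera': array([[-1.42366639e-03, -9.58651605e-01, -2.84578765e-01,
         7.19553842e-02],
       [ 9.99998981e-01, -1.39464529e-03, -3.04611600e-04,
         8.99751660e-04],
       [-1.04870036e-04, -2.84578909e-01,  9.58652614e-01,
         3.04881043e-02],
       [ 0.00000000e+00,  0.00000000e+00,  0.00000000e+00,
         1.00000000e+00]])}
```

View pics/scene0.png

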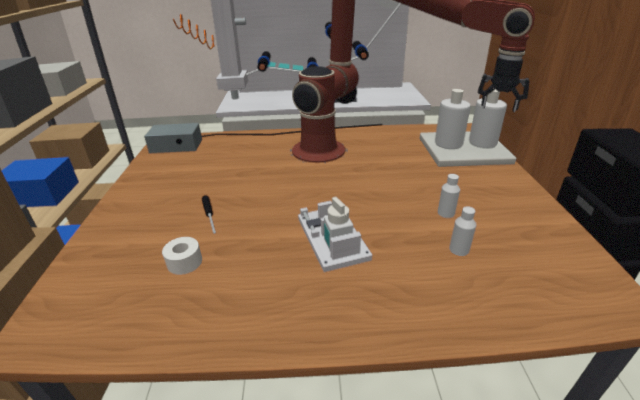

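View pics/top0.png

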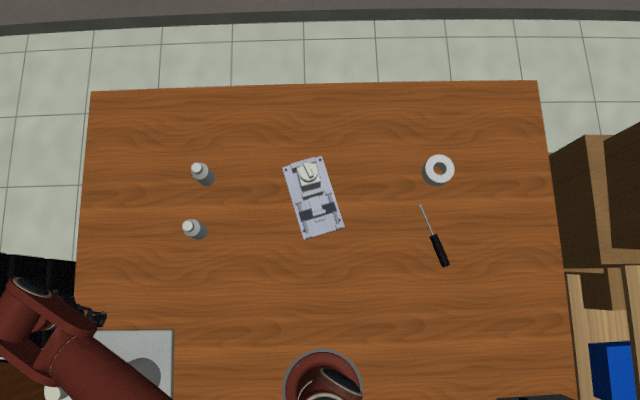

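View pics/wrist0.png

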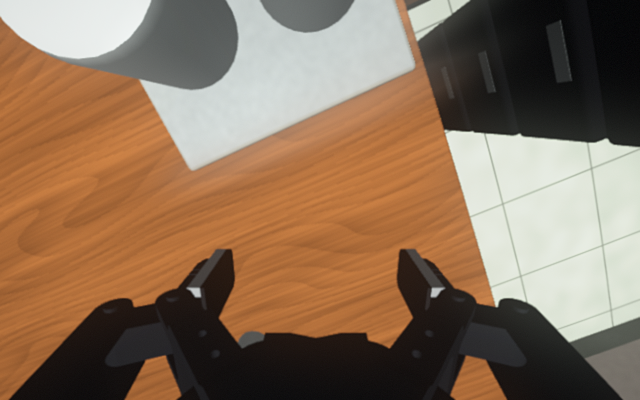

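The scene view shows the nest at about (333,235) and the flasks at (449,197) and (463,232). The top view shows the nest around (313,197), with the cap near (308,174) and the jaw tab near (318,215). I'll zoom in on the top crop.

```bash
cat > h.py <<'E'
import numpy as np,cv2,pickle
from scipy.spatial.transform import Rotation as R
def K(c):
    f=200/np.tan(np.radians(c["vfov"]/2));return f
def pose(c,o=None):
    if "pose" in c:return c["pose"]
    T=np.eye(4);T[:3,:3]=R.from_quat(o["ee_rot"]).as_matrix();T[:3,3]=o["position"];return T@c["tool_from_camera"]
def ray(c,P,uv):
    f=K(c);d=np.array([(uv[0]-c["cx"])/f,(uv[1]-c["cy"])/f]);s=d.copy()
    for _ in range(20): s=d/(1+c["k1"]*(s@s))
    v=P[:3,:3]@np.array([s[0],s[1],1]);return P[:3,3],v
def onz(c,P,uv,z):
    o,v=ray(c,P,uv);return o+v*(z-o[2])/v[2]
def proj(c,P,X):
    x=P[:3,:3].T@(np.asarray(X)-P[:3,3]);s=x[:2]/x[2];s=s*(1+c["k1"]*(s@s));return s*K(c)+[c["cx"],c["cy"]]
def crop(img,x0,y0,x1,y1,k,fn):
    cv2.imwrite(fn,cv2.resize(img[y0:y1,x0:x1,::-1],None,fx=k,fy=k,interpolation=cv2.INTER_CUBIC))
E
python3 - <<'E'
from h import *
c=pickle.load(open("pics/top0.pkl","rb"));crop(c["img"],270,145,360,245,6,"pics/topc.png")
c=pickle.load(open("pics/scene0.pkl","rb"));crop(c["img"],285,190,385,275,7,"pics/scenec.png")
E
```

```text
(no output)
```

View pics/topc.png

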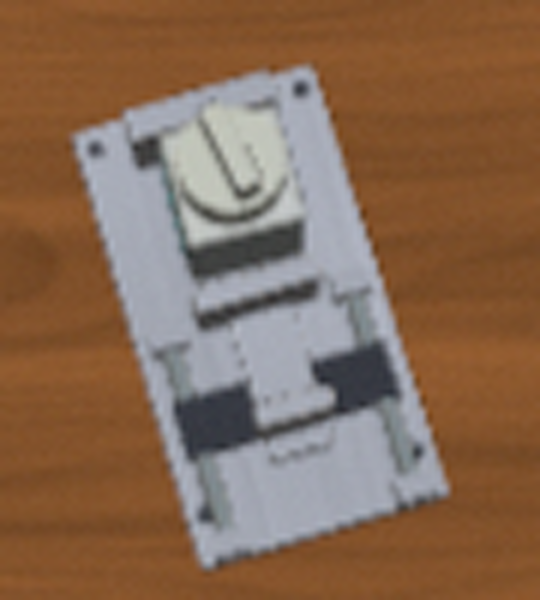

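View pics/scenec.png

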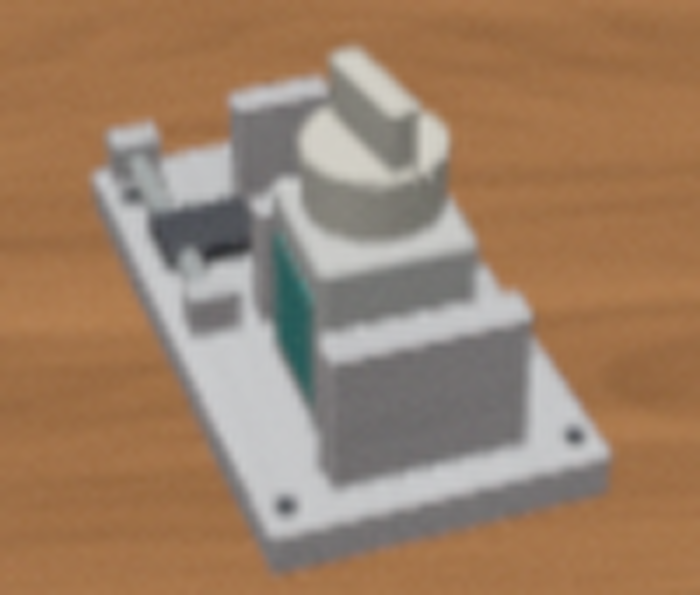

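```bash
cat > m1.py <<'E'
from h import *
c=pickle.load(open("pics/top0.pkl","rb"));P=c["pose"]
s=lambda u,v:(270+(u+.5)/6-.5,145+(v+.5)/6-.5)
Q={k:onz(c,P,s(*p),.02) for k,p in dict(FL=(75,135),FR=(315,66),BR=(447,491),BL=(205,562)).items()}
for k in Q:print(k,Q[k])
print([np.linalg.norm(Q[a]-Q[b]) for a,b in("FL FR","FR BR","BR BL","BL FL") and [("FL","FR"),("FR","BR"),("BR","BL"),("BL","FL")]])
ax=(Q["FL"]+Q["FR"]-Q["BL"]-Q["BR"]);yaw=np.arctan2(ax[1],ax[0])
ctr=sum(Q.values())/4; x=np.array([np.cos(yaw),np.sin(yaw),0]);y=np.array([-x[1],x[0],0]);org=ctr+.0575*x
print("yaw",yaw,"org",org)
def n(p,z):
    q=onz(c,P,s(*p),z)-org;return q@x*1000,q@y*1000
print("tab top",[n(p,.08) for p in[(255,432),(338,407)]])
print("jaw face top",[n(p,.075) for p in[(195,303),(322,281)]])
print("fence back top",[n(p,.08) for p in[(126,110),(268,72)]])
print("bar ",[n(p,.02+.104+.031) for p in[(205,115),(250,190)]])
# scene corners
c2=pickle.load(open("pics/scene0.pkl","rb"));P2=c2["pose"];s2=lambda u,v:(285+(u+.5)/7-.5,190+(v+.5)/7-.5)
A=onz(c2,P2,s2(268,546),.02);B=onz(c2,P2,s2(608,458),.02);C=onz(c2,P2,s2(93,178),.02)
print("scene FL? ",A,B,C)
E
python3 m1.py
```

```text
FL [0.6578271  0.10560657 0.02      ]
FR [ 0.69163395 -0.01914031  0.02      ]
BR [ 0.46819102 -0.07888529  0.02      ]
BL [0.43564914 0.04301237 0.02      ]
[np.float64(0.12924661771016152), np.float64(0.2312924733244704), np.float64(0.12616660841311877), np.float64(0.23082695616664106)]
yaw 0.26793522190869595 org [0.61877368 0.02787094 0.02      ]
tab top [(np.float64(-126.39712345910442), np.float64(22.630338808034242)), (np.float64(-126.29363089860743), np.float64(-19.0508917067091))]
jaw face top [(np.float64(-56.32797726019233), np.float64(32.10969171865143)), (np.float64(-63.73700987171499), np.float64(-30.24399808875872))]
fence back top [(np.float64(45.656003281968786), np.float64(37.28265994550926)), (np.float64(44.04001435300295), np.float64(-35.27778472468889))]
bar  [(np.float64(10.487332936335594), np.float64(4.938779918554183)), (np.float64(-29.802656134205154), np.float64(-4.688894854810171))]
scene FL?  [ 0.69773412 -0.01798245  0.02      ] [0.66109889 0.10600162 0.02      ] [ 0.47248808 -0.07848697  0.02      ]
```

Emit:
{"method": "arm_command", "body": {"commands": [{"rz":0.148},{"rz":0.148},{"rz":0.148},{"rz":0.148},{"rz":0.148},{"rz":0.148,"fingers":45}]}}

```text
$.commands[0]: bad value
```

```bash
cat >> h.py <<'E'
def tool(o):return R.from_quat(o["ee_rot"]).as_matrix()
def report(o,tgt,yawy=None):
    M=tool(o);d=M.T@(np.array(tgt)-o["position"])*100;print("t",round(o["t"],2),"tcp",o["position"].round(4),"move cm",d.round(2))
    yy=np.arctan2(M[1,1],M[0,1]);print("yaw of tool y",yy.round(4),"tilt axis z",M[:,2].round(4),"F",o["ft_force"].round(2),"g",round(o["grip_width"],3))
    if yawy is not None:
        # residual rotation to vertical with yaw
        y=np.array([np.cos(yawy),np.sin(yawy),0]);z=np.array([0,0,-1.]);x=np.cross(y,z)
        T=np.stack([x,y,z],1);print("rotvec tool",R.from_matrix(M.T@T).as_rotvec().round(4))
E
python3 - <<'E'
from bench import sensors;from h import *
report(sensors.get_obs(),[.571,.015,.40],.268)
E
```

```text
t 0.15 tcp [0.2518 0.5718 0.4037] move cm [-51.65 -38.09   0.42]
yaw of tool y 1.156 tilt axis z [-8.0e-04 -1.4e-03 -1.0e+00] F [ 0.4  -0.48 -0.63] g 1.0
rotvec tool [-1.60e-03  6.00e-04  8.88e-01]
```

Emit:
{"method": "arm_command", "body": {"commands": [{"x":0,"y":0,"z":0,"rx":0,"ry":0,"rz":0.148,"fingers":45},{"x":0,"y":0,"z":0,"rx":0,"ry":0,"rz":0.148,"fingers":45},{"x":0,"y":0,"z":0,"rx":0,"ry":0,"rz":0.148,"fingers":45},{"x":0,"y":0,"z":0,"rx":0,"ry":0,"rz":0.148,"fingers":45},{"x":0,"y":0,"z":0,"rx":0,"ry":0,"rz":0.148,"fingers":45},{"x":0,"y":0,"z":0,"rx":0,"ry":0,"rz":0.148,"fingers":45}]}}

```text
t: 0.75
position: [0.2518, 0.5719, 0.4041]
ee_rot: [0.609, 0.793, -0.0, 0.0]
ft_force: [0.9, 0.5, 1.2]
grip_width: 0.454
```

```bash

python3 - <<'E'
from bench import sensors;from h import *
report(sensors.get_obs(),[.571,.015,.40],.268)
E
```

```text
t 0.75 tcp [0.2518 0.5719 0.4041] move cm [-62.05  16.41   0.45]
yaw of tool y 0.2619 tilt axis z [-4.e-04 -8.e-04 -1.e+00] F [0.85 0.53 1.22] g 0.454
rotvec tool [-0.0006  0.0007 -0.0061]
```

Emit:
{"method": "arm_command", "body": {"commands": [{"x":-4.4,"y":1.2,"z":0,"rx":0,"ry":0,"rz":0,"fingers":45},{"x":-4.4,"y":1.2,"z":0,"rx":0,"ry":0,"rz":0,"fingers":45},{"x":-4.4,"y":1.2,"z":0,"rx":0,"ry":0,"rz":0,"fingers":45},{"x":-4.4,"y":1.2,"z":0,"rx":0,"ry":0,"rz":0,"fingers":45},{"x":-4.4,"y":1.2,"z":0,"rx":0,"ry":0,"rz":0,"fingers":45},{"x":-4.4,"y":1.2,"z":0,"rx":0,"ry":0,"rz":0,"fingers":45},{"x":-4.4,"y":1.2,"z":0,"rx":0,"ry":0,"rz":0,"fingers":45},{"x":-4.4,"y":1.2,"z":0,"rx":0,"ry":0,"rz":0,"fingers":45},{"x":-4.4,"y":1.2,"z":0,"rx":0,"ry":0,"rz":0,"fingers":45},{"x":-4.4,"y":1.2,"z":0,"rx":0,"ry":0,"rz":0,"fingers":45},{"x":-4.4,"y":1.2,"z":0,"rx":0,"ry":0,"rz":0,"fingers":45},{"x":-4.4,"y":1.2,"z":0,"rx":0,"ry":0,"rz":0,"fingers":45}]}}

```text
t: 1.95
position: [0.531, 0.0991, 0.4045]
ee_rot: [0.606, 0.795, 0.0, -0.0]
ft_force: [0.7, 0.4, 0.9]
grip_width: 0.449
```

```bash

python3 - <<'E'
from bench import sensors;from h import *
report(sensors.get_obs(),[.571,.015,.40],.268)
E
```

```text
t 1.95 tcp [0.531  0.0991 0.4045] move cm [-9.17  1.63  0.45]
yaw of tool y 0.2678 tilt axis z [-1.e-04  2.e-04 -1.e+00] F [0.68 0.39 0.9 ] g 0.449
rotvec tool [-0.     -0.0002 -0.0002]
```

Emit:
{"method": "arm_command", "body": {"commands": [{"x":-4.6,"y":0.8,"z":0,"rx":0,"ry":0,"rz":0,"fingers":45},{"x":-4.6,"y":0.8,"z":0,"rx":0,"ry":0,"rz":0,"fingers":45},{"x":0,"y":0,"z":0,"rx":0,"ry":0,"rz":0,"fingers":45},{"x":0,"y":0,"z":0,"rx":0,"ry":0,"rz":0,"fingers":45}]}}

```text
t: 2.35
position: [0.5704, 0.0156, 0.4041]
ee_rot: [0.607, 0.795, -0.0, -0.001]
ft_force: [-0.1, 0.6, -0.6]
grip_width: 0.448
```

```bash

cat > snap.py <<'E'
import sys
from bench import sensors,cams;from h import *
o=sensors.get_obs();c=cams.read_camera("wrist");n=sys.argv[1]
pickle.dump((c,o),open(f"pics/{n}.pkl","wb"));cv2.imwrite(f"pics/{n}.png",c["img"][:,:,::-1]);report(o,[.571,.015,.40],.268)
E
python3 snap.py w1
```

```text
t 2.35 tcp [0.5704 0.0156 0.4041] move cm [-0.07  0.04  0.41]
yaw of tool y 0.2659 tilt axis z [-1.3e-03  6.0e-04 -1.0e+00] F [-0.13  0.57 -0.64] g 0.448
rotvec tool [-0.0011 -0.0009 -0.0021]
```

View pics/w1.png

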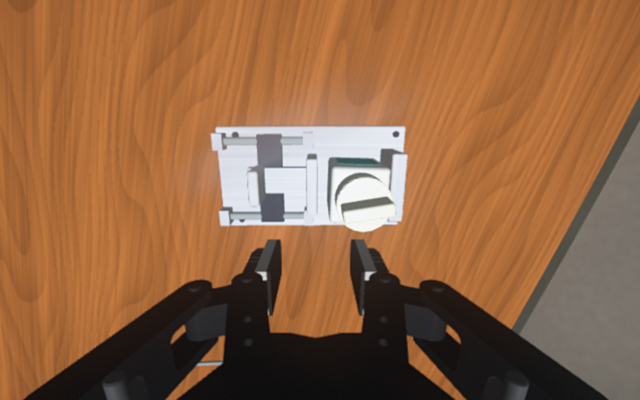

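```bash

python3 - <<'E'
from h import *
c,o=pickle.load(open("pics/w1.pkl","rb"));crop(c["img"],208,118,414,238,3.8,"pics/w1c.png")
E
```

```text
(no output)
```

View pics/w1c.png

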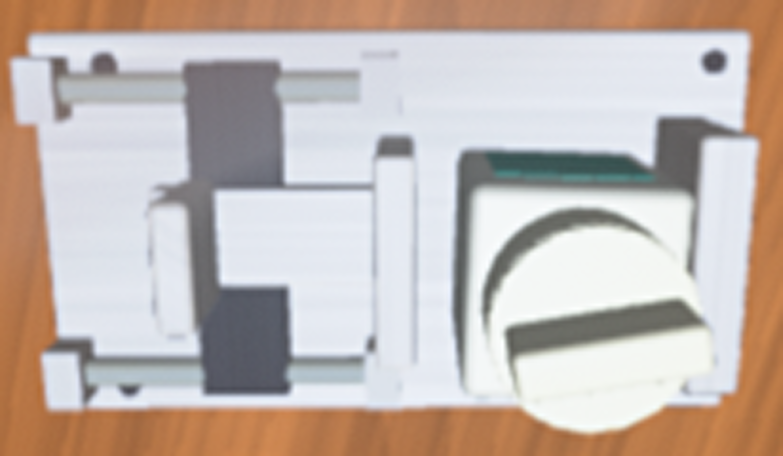

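```bash

cat > m2.py <<'E'
from h import *
c,o=pickle.load(open("pics/w1.pkl","rb"));P=pose(c,o)
s=lambda u,v:(208+(u+.5)/3.8-.5,118+(v+.5)/3.8-.5)
L=[onz(c,P,s(*p),.02) for p in [(750,33),(720,406),(60,408),(28,33)]]
Q=dict(zip(["FL","FR","BR","BL"],L))
for a,b in[("FL","FR"),("FR","BR"),("BR","BL"),("BL","FL")]:
    d=Q[a]-Q[b];print(a,b,np.linalg.norm(d).round(4),np.arctan2(d[1],d[0]).round(3))
ax=(Q["FL"]+Q["FR"]-Q["BL"]-Q["BR"]);yaw=np.arctan2(ax[1],ax[0])
ctr=sum(L)/4; x=np.array([np.cos(yaw),np.sin(yaw),0]);y=np.array([-x[1],x[0],0]);org=ctr+.0575*x
print("yaw",yaw,"org",org)
def n(p,z):
    q=onz(c,P,s(*p),z)-org;return round(q@x*1000,1),round(q@y*1000,1)
print("tab top",[n(p,.08) for p in[(153,202),(188,202),(160,336),(195,336)]])
print("jaw top",[n(p,.075) for p in[(378,155),(413,155),(385,363),(415,363)]])
print("fence",[n(p,.08) for p in[(703,138),(757,135),(695,392),(737,392)]])
print("bottle",[n(p,.10) for p in[(468,188),(692,190),(460,392)]])
print("bar",[n(p,.155) for p in[(512,357),(708,320),(518,402),(712,366)]])
E
python3 m2.py
```

```text
FL FR 0.1289 1.842
FR BR 0.2361 0.268
BR BL 0.1298 -1.318
BL FL 0.2337 -2.877
yaw 0.26615699435495255 org [0.61963117 0.02949515 0.02      ]
tab top [(np.float64(-122.4), np.float64(20.1)), (np.float64(-112.6), np.float64(20.1)), (np.float64(-123.2), np.float64(-19.2)), (np.float64(-113.0), np.float64(-19.2))]
jaw top [(np.float64(-59.4), np.float64(32.4)), (np.float64(-49.5), np.float64(32.4)), (np.float64(-57.9), np.float64(-29.3)), (np.float64(-49.0), np.float64(-29.3))]
fence [(np.float64(30.4), np.float64(37.7)), (np.float64(45.3), np.float64(38.6)), (np.float64(33.7), np.float64(-36.8)), (np.float64(46.2), np.float64(-36.8))]
bottle [(np.float64(-35.3), np.float64(27.2)), (np.float64(23.0), np.float64(26.6)), (np.float64(-36.7), np.float64(-29.2))]
bar [(np.float64(-28.2), np.float64(-0.7)), (np.float64(13.8), np.float64(7.6)), (np.float64(-26.6), np.float64(-11.2)), (np.float64(15.5), np.float64(-2.9))]
```

Emit:
{"method": "arm_command", "body": {"commands": [{"x":0,"y":-3.4,"z":0,"rx":0.001,"ry":0.001,"rz":-0.002,"fingers":45},{"x":0,"y":-3.35,"z":0,"rx":0,"ry":0,"rz":0,"fingers":45},{"x":0,"y":0,"z":4,"rx":0,"ry":0,"rz":0,"fingers":45},{"x":0,"y":0,"z":4,"rx":0,"ry":0,"rz":0,"fingers":45},{"x":0,"y":0,"z":0,"rx":0,"ry":0,"rz":0,"fingers":45},{"x":0,"y":0,"z":0,"rx":0,"ry":0,"rz":0,"fingers":45}]}}

```text
t: 3.0
position: [0.5048, -0.0003, 0.3247]
ee_rot: [0.605, 0.796, -0.0, -0.001]
ft_force: [1.5, 0.2, 1.4]
grip_width: 0.449
```

```bash
sed -i 's/report(o,.*/report(o,eval(sys.argv[2]),eval(sys.argv[3]))/' snap.py
python3 snap.py w2 "[.5054,-.0021,.219]" .267
```

```text
t 3.0 tcp [ 5.048e-01 -3.000e-04  3.247e-01] move cm [-0.21  0.04 10.57]
yaw of tool y 0.2718 tilt axis z [-0.0027  0.001  -1.    ] F [1.49 0.21 1.39] g 0.449
rotvec tool [-0.0023 -0.0017  0.0048]
```

View pics/w2.png

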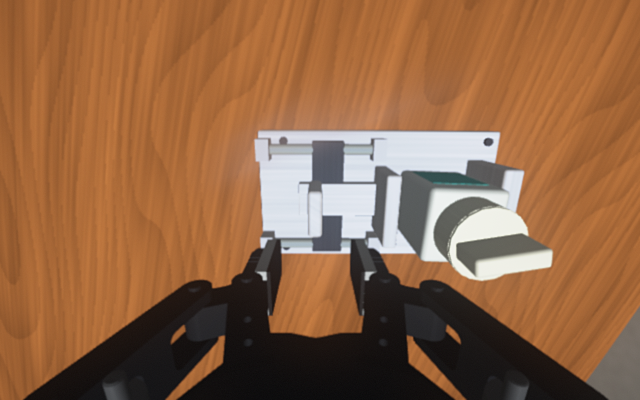

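Emit:
{"method": "arm_command", "body": {"commands": [{"x":-0.1,"y":0,"z":3.5,"rx":-0.001,"ry":-0.001,"rz":0.002,"fingers":45},{"x":0,"y":0,"z":3.5,"rx":0,"ry":0,"rz":0,"fingers":45},{"x":0,"y":0,"z":2,"rx":0,"ry":0,"rz":0,"fingers":45},{"x":0,"y":0,"z":1.5,"rx":0,"ry":0,"rz":0,"fingers":45},{"x":0,"y":0,"z":0,"rx":0,"ry":0,"rz":0,"fingers":45},{"x":0,"y":0,"z":0,"rx":0,"ry":0,"rz":0,"fingers":45}]}}

```text
t: 3.65
position: [0.5065, -0.0023, 0.2216]
ee_rot: [0.606, 0.795, 0.001, 0.001]
ft_force: [-0.1, -1.2, 0.7]
grip_width: 0.449
```

```bash
python3 snap.py w3 "[.5054,-.0021,.219]" .267
```

```text
t 3.65 tcp [ 0.5065 -0.0023  0.2216] move cm [ 0.05 -0.1   0.26]
yaw of tool y 0.2683 tilt axis z [ 2.8e-03 -4.0e-04 -1.0e+00] F [-0.08 -1.22  0.67] g 0.449
rotvec tool [0.0026 0.0011 0.0013]
```

View pics/w3.png

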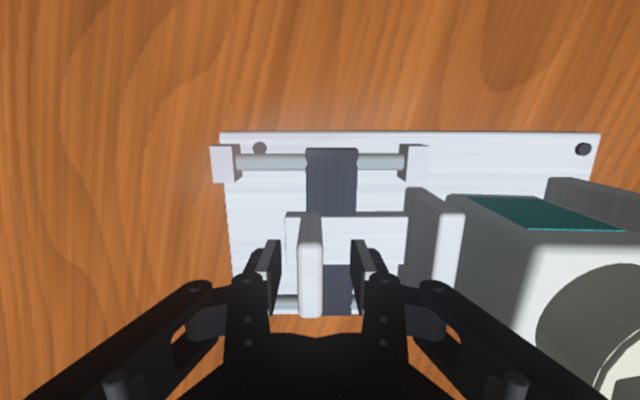

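The tab (299–322 px) sits between the pads (275 and 355 px), so I'll close on it.

Emit:
{"method": "arm_command", "body": {"commands": [{"x":0,"y":-0.1,"z":0.2,"rx":0,"ry":0,"rz":0,"fingers":0},{"x":0,"y":0,"z":0,"rx":0,"ry":0,"rz":0,"fingers":0},{"x":0,"y":0,"z":0,"rx":0,"ry":0,"rz":0,"fingers":0},{"x":0,"y":0,"z":0,"rx":0,"ry":0,"rz":0,"fingers":0},{"x":0,"y":0,"z":0,"rx":0,"ry":0,"rz":0,"fingers":0},{"x":0,"y":0,"z":0,"rx":0,"ry":0,"rz":0,"fingers":0}], "force": 50}}

```text
t: 4.3
position: [0.5047, -0.0027, 0.2189]
ee_rot: [0.606, 0.795, -0.0, 0.0]
ft_force: [-2.6, -0.4, 5.9]
grip_width: 0.135
```

```bash
python3 snap.py w4 "[.5054,-.0021,.219]" .267
```

```text
t 4.3 tcp [ 0.5047 -0.0027  0.2189] move cm [ 0.04  0.09 -0.01]
yaw of tool y 0.2683 tilt axis z [ 4.e-04 -6.e-04 -1.e+00] F [-2.59 -0.38  5.89] g 0.135
rotvec tool [0.0002 0.0007 0.0013]
```

Emit:
{"method": "arm_command", "body": {"commands": [{"x":0,"y":0.3,"z":0,"rx":0,"ry":0,"rz":0,"fingers":0},{"x":0,"y":0.3,"z":0,"rx":0,"ry":0,"rz":0,"fingers":0},{"x":0,"y":0.3,"z":0,"rx":0,"ry":0,"rz":0,"fingers":0},{"x":0,"y":0.3,"z":0,"rx":0,"ry":0,"rz":0,"fingers":0},{"x":0,"y":0.2,"z":0,"rx":0,"ry":0,"rz":0,"fingers":0},{"x":0,"y":0.2,"z":0,"rx":0,"ry":0,"rz":0,"fingers":0},{"x":0,"y":0.1,"z":0,"rx":0,"ry":0,"rz":0,"fingers":0}]}}

```text
t: 5.05
position: [0.5202, 0.0015, 0.2189]
ee_rot: [0.606, 0.795, -0.002, -0.001]
ft_force: [-13.6, -2.3, 13.8]
grip_width: 0.133
```

```bash
cat > st.py <<'E'
from bench import sensors;from h import *
o=sensors.get_obs();org=np.array([.6197,.0292]);x=np.array([np.cos(.267),np.sin(.267)]);y=np.array([-x[1],x[0]])
d=o["position"][:2]-org;F=o["ft_force"];print("t",o["t"],"nest x,y",(d@x*1000).round(2),(d@y*1000).round(2),"z",o["position"][2].round(4),"Fx,Fy,Fz",(F[:2]@x).round(2),(F[:2]@y).round(2),F[2].round(2),"g",o["grip_width"],"M",o["moment"].round(2))
M=tool(o);print("yawy",np.arctan2(M[1,1],M[0,1]).round(4),M[:,2].round(4),"j",o["joint_positions"].round(3))
E
python3 st.py
```

```text
t 5.05 nest x,y -103.27 -0.48 z 0.2189 Fx,Fy,Fz -13.71 1.32 13.77 g 0.13281618141497611 M [-0.34  1.44  0.1 ]
yawy 0.2686 [-0.0048 -0.0016 -1.    ] j [-1.400e-01 -1.000e-03  1.998e+00 -2.000e-03  1.149e+00 -4.070e-01]
```

Emit:
{"method": "arm_command", "body": {"commands": [{"x":0,"y":0.1,"z":0,"rx":0,"ry":0,"rz":0,"fingers":0},{"x":0,"y":0.1,"z":0,"rx":0,"ry":0,"rz":0,"fingers":0},{"x":0,"y":0,"z":0,"rx":0,"ry":0,"rz":0,"fingers":0}]}}

```text
t: 5.35
position: [0.5221, 0.002, 0.2189]
ee_rot: [0.606, 0.795, -0.002, -0.001]
ft_force: [-12.6, -2.2, 11.8]
grip_width: 0.133
```

```bash
python3 st.py
```

```text
t 5.35 nest x,y -101.29 -0.47 z 0.2189 Fx,Fy,Fz -12.73 1.2 11.77 g 0.13270596358343092 M [-0.41  1.32  0.08]
yawy 0.2685 [-0.0044 -0.0015 -1.    ] j [-0.138  0.004  1.993 -0.002  1.149 -0.406]
```

Emit:
{"method": "arm_command", "body": {"commands": [{"x":0,"y":0.1,"z":0,"rx":0,"ry":0,"rz":0,"fingers":0},{"x":0,"y":0,"z":0,"rx":0,"ry":0,"rz":0,"fingers":0},{"x":0,"y":0.05,"z":0,"rx":0,"ry":0,"rz":0,"fingers":0},{"x":0,"y":0,"z":0,"rx":0,"ry":0,"rz":0,"fingers":0}]}}

```text
t: 5.75
position: [0.5236, 0.0024, 0.2189]
ee_rot: [0.606, 0.795, -0.002, -0.001]
ft_force: [-12.8, -1.7, 12.2]
grip_width: 0.137
```

```bash
python3 st.py
```

```text
t 5.75 nest x,y -99.81 -0.5 z 0.2189 Fx,Fy,Fz -12.84 1.72 12.23 g 0.13740025749811974 M [-0.36  1.35  0.1 ]
yawy 0.2685 [-0.0044 -0.0015 -1.    ] j [-0.137  0.007  1.99  -0.002  1.149 -0.405]
```

Emit:
{"method": "arm_command", "body": {"commands": [{"x":0,"y":0.05,"z":0,"rx":0,"ry":0,"rz":0,"fingers":0},{"x":0,"y":0,"z":0,"rx":0,"ry":0,"rz":0,"fingers":0},{"x":0,"y":0.05,"z":0,"rx":0,"ry":0,"rz":0,"fingers":0},{"x":0,"y":0,"z":0,"rx":0,"ry":0,"rz":0,"fingers":0}]}}

```text
t: 6.15
position: [0.524, 0.0025, 0.2189]
ee_rot: [0.606, 0.795, -0.003, -0.002]
ft_force: [-17.2, -4.3, 16.2]
grip_width: 0.138
```

```bash
python3 st.py
```

```text
t 6.15 nest x,y -99.38 -0.49 z 0.2189 Fx,Fy,Fz -17.68 0.42 16.18 g 0.1375330239012146 M [-0.49  1.84  0.04]
yawy 0.2686 [-0.0072 -0.002  -1.    ] j [-0.137  0.009  1.988 -0.003  1.151 -0.404]
```

Force is rising with little motion, so it has made contact. I'll push a little more.

Emit:
{"method": "arm_command", "body": {"commands": [{"x":0,"y":0.05,"z":0,"rx":0,"ry":0,"rz":0,"fingers":0},{"x":0,"y":0.05,"z":0,"rx":0,"ry":0,"rz":0,"fingers":0},{"x":0,"y":0,"z":0,"rx":0,"ry":0,"rz":0,"fingers":0},{"x":0,"y":0,"z":0,"rx":0,"ry":0,"rz":0,"fingers":0}]}}

```text
t: 6.55
position: [0.5244, 0.0026, 0.2189]
ee_rot: [0.606, 0.795, -0.004, -0.003]
ft_force: [-22.3, -4.7, 19.1]
grip_width: 0.132
```

```bash
python3 st.py
```

```text
t 6.55 nest x,y -98.92 -0.53 z 0.2189 Fx,Fy,Fz -22.76 1.37 19.05 g 0.13182833535774674 M [-0.68  2.35  0.01]
yawy 0.2687 [-0.0099 -0.0026 -0.9999] j [-0.136  0.011  1.987 -0.004  1.154 -0.403]
```

Emit:
{"method": "arm_command", "body": {"commands": [{"x":0,"y":0.1,"z":0,"rx":0,"ry":0,"rz":0,"fingers":0},{"x":0,"y":0.1,"z":0,"rx":0,"ry":0,"rz":0,"fingers":0},{"x":0,"y":0,"z":0,"rx":0,"ry":0,"rz":0,"fingers":0},{"x":0,"y":0,"z":0,"rx":0,"ry":0,"rz":0,"fingers":0}]}}

```text
t: 6.95
position: [0.5253, 0.0028, 0.2189]
ee_rot: [0.606, 0.795, -0.006, -0.005]
ft_force: [-30.8, -8.9, 26.2]
grip_width: 0.135
```

```bash
python3 st.py; python3 snap.py w5 "[.5054,-.0021,.219]" .267; python3 - <<'E'
from bench import cams;from h import *
c=cams.read_camera("scene");crop(c["img"],285,180,385,265,7,"pics/s5.png");pickle.dump(c,open("pics/s5.pkl","wb"))
E
```

```text
t 6.95 nest x,y -98.01 -0.57 z 0.2189 Fx,Fy,Fz -32.06 -0.49 26.2 g 0.13497990021654074 M [-0.92  3.48 -0.05]
yawy 0.2689 [-0.0156 -0.0037 -0.9999] j [-0.135  0.014  1.983 -0.006  1.159 -0.402]
t 6.95 tcp [0.5253 0.0028 0.2189] move cm [ 0.06 -2.05  0.02]
yaw of tool y 0.2689 tilt axis z [-0.0156 -0.0037 -0.9999] F [-30.8   -8.93  26.2 ] g 0.135
rotvec tool [-0.016  -0.0005  0.0019]
```

View pics/w5.png

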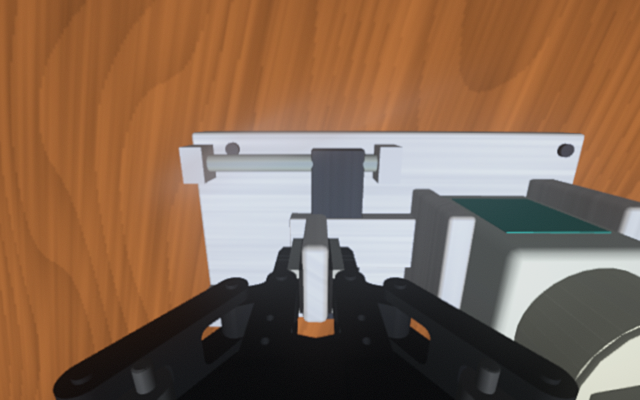

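View pics/s5.png

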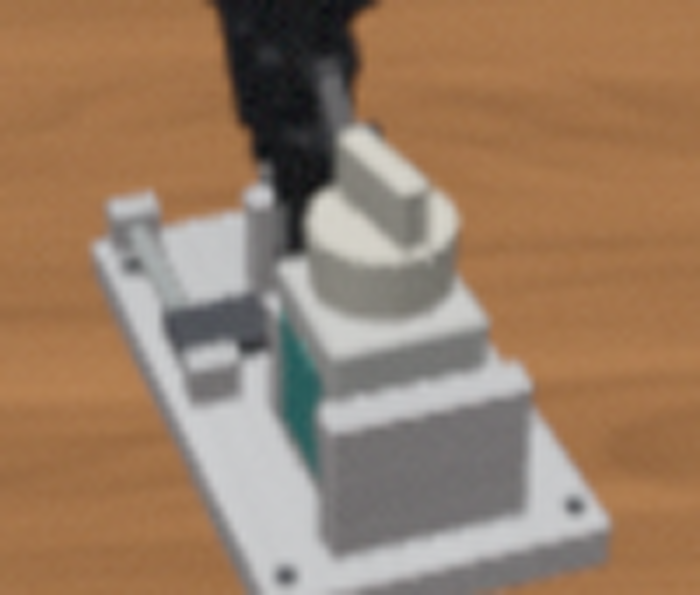

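Emit:
{"method": "arm_command", "body": {"commands": [{"x":0,"y":-0.15,"z":0,"rx":0,"ry":0,"rz":0,"fingers":0},{"x":0,"y":-0.1,"z":0,"rx":0,"ry":0,"rz":0,"fingers":0},{"x":0,"y":0,"z":0,"rx":0,"ry":0,"rz":0,"fingers":45},{"x":0,"y":0,"z":0,"rx":0,"ry":0,"rz":0,"fingers":45},{"x":0,"y":0,"z":0,"rx":0,"ry":0,"rz":0,"fingers":45},{"x":0,"y":0,"z":-1,"rx":0,"ry":0,"rz":0,"fingers":45},{"x":0,"y":0,"z":-4,"rx":0,"ry":0,"rz":0,"fingers":45},{"x":0,"y":0,"z":-4,"rx":0,"ry":0,"rz":0,"fingers":45},{"x":0,"y":0,"z":-4,"rx":0,"ry":0,"rz":0,"fingers":45},{"x":0,"y":0,"z":-3,"rx":0,"ry":0,"rz":0,"fingers":45},{"x":0,"y":0,"z":0,"rx":0,"ry":0,"rz":0,"fingers":45},{"x":0,"y":0,"z":0,"rx":0,"ry":0,"rz":0,"fingers":45}]}}

```text
t: 8.25
position: [0.5258, 0.0033, 0.3791]
ee_rot: [0.606, 0.795, 0.001, 0.001]
ft_force: [-1.0, -0.3, -0.5]
grip_width: 0.452
```

```bash
python3 st.py; python3 snap.py w6 "[.5054,-.0021,.219]" .267;python3 - <<'E'
from h import *
c,o=pickle.load(open("pics/w6.pkl","rb"));crop(c["img"],250,110,550,300,2.6,"pics/w6c.png")
E
```

```text
t 8.25 nest x,y -97.4 -0.23 z 0.3791 Fx,Fy,Fz -1.01 0.0 -0.5 g 0.45156126141416947 M [-0.02  0.04  0.  ]
yawy 0.2682 [ 2.5e-03 -3.0e-04 -1.0e+00] j [-0.135 -0.17   1.87   0.     1.44  -0.404]
t 8.25 tcp [0.5258 0.0033 0.3791] move cm [ 0.04 -2.15 16.01]
yaw of tool y 0.2682 tilt axis z [ 2.5e-03 -3.0e-04 -1.0e+00] F [-0.98 -0.26 -0.5 ] g 0.452
rotvec tool [0.0023 0.0009 0.0011]
```

View pics/w6.png

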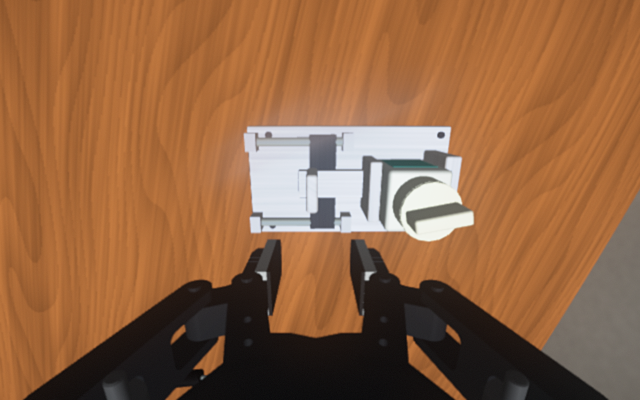

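Emit:
{"method": "arm_command", "body": {"commands": [{"x":0,"y":4.9,"z":0,"rx":0,"ry":0,"rz":0,"fingers":45},{"x":0,"y":4.8,"z":0,"rx":0,"ry":0,"rz":0,"fingers":45},{"x":0,"y":0,"z":0,"rx":0,"ry":0,"rz":0.148,"fingers":45},{"x":0,"y":0,"z":0,"rx":0,"ry":0,"rz":0.148,"fingers":45},{"x":0,"y":0,"z":0,"rx":0,"ry":0,"rz":0.148,"fingers":45},{"x":0,"y":0,"z":0,"rx":0,"ry":0,"rz":0.148,"fingers":45},{"x":0,"y":0,"z":0,"rx":0,"ry":0,"rz":0.148,"fingers":45},{"x":0,"y":0,"z":0,"rx":0,"ry":0,"rz":0.148,"fingers":45},{"x":0,"y":0,"z":0,"rx":0,"ry":0,"rz":0.148,"fingers":45},{"x":0,"y":0,"z":0,"rx":0,"ry":0,"rz":0.148,"fingers":45},{"x":0,"y":0,"z":0,"rx":0,"ry":0,"rz":0.148,"fingers":45},{"x":0,"y":0,"z":0,"rx":0,"ry":0,"rz":0,"fingers":45}]}}

```text
t: 9.5
position: [0.6187, 0.029, 0.3752]
ee_rot: [0.968, 0.251, -0.002, -0.001]
ft_force: [0.4, -0.6, -0.1]
grip_width: 0.45
```

```bash
python3 st.py; python3 snap.py w7 "[.6197,.0292,.318]" -1.07;python3 - <<'E'
from h import *
c,o=pickle.load(open("pics/w7.pkl","rb"));crop(c["img"],200,60,440,280,2.7,"pics/w7c.png")
E
```

```text
t 9.5 nest x,y -0.98 0.04 z 0.3752 Fx,Fy,Fz 0.25 -0.7 -0.14 g 0.45040390196177643 M [ 0.02  0.   -0.01]
yawy -1.0637 [-4.2e-03  3.0e-04 -1.0e+00] j [-0.073  0.06   1.655  0.     1.431  0.99 ]
t 9.5 tcp [0.6187 0.029  0.3752] move cm [0.11 0.04 5.72]
yaw of tool y -1.0637 tilt axis z [-4.2e-03  3.0e-04 -1.0e+00] F [ 0.42 -0.61 -0.14] g 0.45
rotvec tool [-0.0023  0.0035  0.0063]
```

View pics/w7c.png

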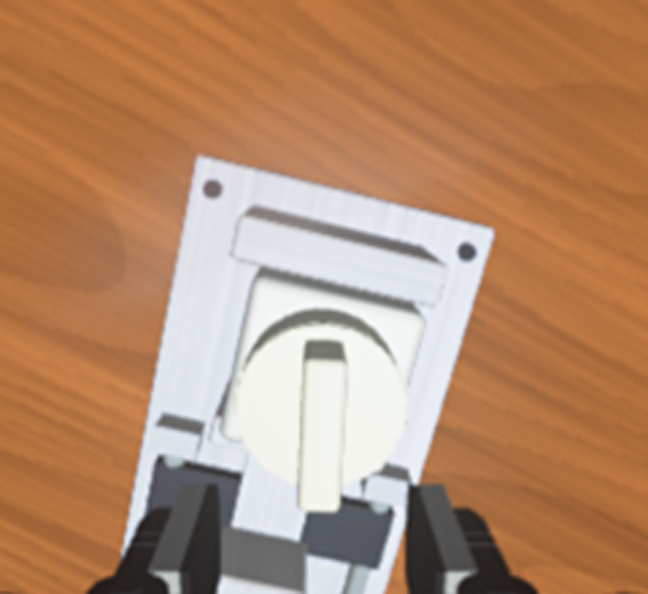

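```bash
cat > m3.py <<'E'
from h import *
c,o=pickle.load(open("pics/w7.pkl","rb"));P=pose(c,o)
s=lambda u,v:(200+(u+.5)/2.7-.5,60+(v+.5)/2.7-.5)
b=[onz(c,P,s(*p),.155) for p in[(305,360),(346,360),(300,510),(341,511)]]
print("bar ctr",(sum(b)/4).round(4)); d=b[0]+b[1]-b[2]-b[3];print("yaw",np.arctan2(d[1],d[0]),"len",np.linalg.norm(d)/2,"w",np.linalg.norm(b[0]-b[1]))
f=[onz(c,P,s(*p),.02) for p in[(197,156),(494,232)]];d=f[0]-f[1];print(f,np.arctan2(-d[0],d[1]),np.linalg.norm(d))
x=np.array([np.cos(.267),np.sin(.267),0]);print("org",(f[0]+f[1])/2-.06*x)
t=[onz(c,P,s(*p),.10) for p in[(258,278),(424,318)]];d=t[0]-t[1];print("bottle far edge yaw",np.arctan2(-d[0],d[1]),np.linalg.norm(d))
t=[onz(c,P,s(*p),.08) for p in[(241,216),(445,265)]];d=t[0]-t[1];print("fence",np.arctan2(-d[0],d[1]),np.linalg.norm(d))
E
python3 m3.py
```

```text
bar ctr [0.6208 0.0278 0.155 ]
yaw 0.4787450899319851 len 0.04310683187293877 w 0.01066936186445718
[array([0.65999357, 0.10759122, 0.02      ]), array([ 0.6934369 , -0.01668636,  0.02      ])] 0.2628745854617245 0.12869876203687267
org [0.61884123 0.02962209 0.02      ]
bottle far edge yaw 0.2681150492372896 0.056162890291198864
fence 0.2735827268364189 0.0730104785588294
```

Emit:
{"method": "arm_command", "body": {"commands": [{"x":0.1,"y":0.1,"z":0,"rx":-0.001,"ry":0.002,"rz":0.028,"fingers":45},{"x":0,"y":0,"z":2.5,"rx":0,"ry":0,"rz":0,"fingers":45},{"x":0,"y":0,"z":2,"rx":0,"ry":0,"rz":0,"fingers":45},{"x":0,"y":0,"z":1,"rx":0,"ry":0,"rz":0,"fingers":45},{"x":0,"y":0,"z":0,"rx":0,"ry":0,"rz":0,"fingers":45},{"x":0,"y":0,"z":0,"rx":0,"ry":0,"rz":0,"fingers":45}]}}

```text
t: 10.15
position: [0.6209, 0.0285, 0.3232]
ee_rot: [0.971, 0.237, 0.001, 0.0]
ft_force: [0.9, -0.8, 0.1]
grip_width: 0.444
```

```bash
python3 st.py; python3 snap.py w8 "[.6203,.0283,.306]" -1.092
```

```text
t 10.15 nest x,y 0.96 -1.0 z 0.3232 Fx,Fy,Fz 0.61 -1.04 0.15 g 0.44426206783917643 M [ 0.03  0.01 -0.01]
yawy -1.0917 [ 0.0028  0.     -1.    ] j [-0.074  0.106  1.696  0.     1.337  1.018]
t 10.15 tcp [0.6209 0.0285 0.3232] move cm [-0.07 -0.01  1.72]
yaw of tool y -1.0917 tilt axis z [ 0.0028  0.     -1.    ] F [ 0.86 -0.85  0.15] g 0.444
rotvec tool [ 0.0013 -0.0025  0.0003]
```

View pics/w8.png

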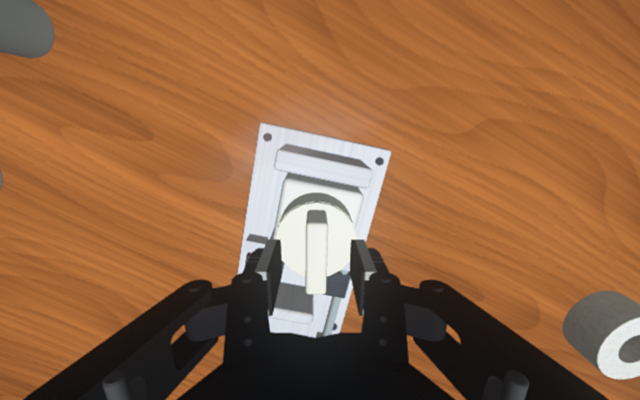

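The bar at u 306–327 is centred between the pads and parallel to them. I'll descend and grip.

Emit:
{"method": "arm_command", "body": {"commands": [{"x":0,"y":0,"z":1,"rx":0,"ry":0,"rz":0,"fingers":45},{"x":0,"y":0,"z":0.7,"rx":0,"ry":0,"rz":0,"fingers":45},{"x":0,"y":0,"z":0,"rx":0,"ry":0,"rz":0,"fingers":0},{"x":0,"y":0,"z":0,"rx":0,"ry":0,"rz":0,"fingers":0},{"x":0,"y":0,"z":0,"rx":0,"ry":0,"rz":0,"fingers":0},{"x":0,"y":0,"z":0,"rx":0,"ry":0,"rz":0,"fingers":0},{"x":0,"y":0,"z":0,"rx":0,"ry":0,"rz":0,"fingers":0}], "force": 70}}

```text
t: 10.9
position: [0.6206, 0.0284, 0.3054]
ee_rot: [0.971, 0.237, 0.001, 0.0]
ft_force: [-0.3, -0.5, -3.0]
grip_width: 0.121
```

```bash
python3 st.py; python3 snap.py w9 "[.6203,.0283,.306]" -1.092
```

```text
t 10.9 nest x,y 0.63 -1.01 z 0.3054 Fx,Fy,Fz -0.45 -0.37 -2.97 g 0.12134439957228332 M [-0.2  -0.03  0.03]
yawy -1.0921 [ 1.7e-03 -3.0e-04 -1.0e+00] j [-0.074  0.122  1.709 -0.     1.308  1.018]
t 10.9 tcp [0.6206 0.0284 0.3054] move cm [-0.03 -0.   -0.06]
yaw of tool y -1.0921 tilt axis z [ 1.7e-03 -3.0e-04 -1.0e+00] F [-0.34 -0.47 -2.97] g 0.121
rotvec tool [ 0.001  -0.0014 -0.0001]
```

View pics/w9.png

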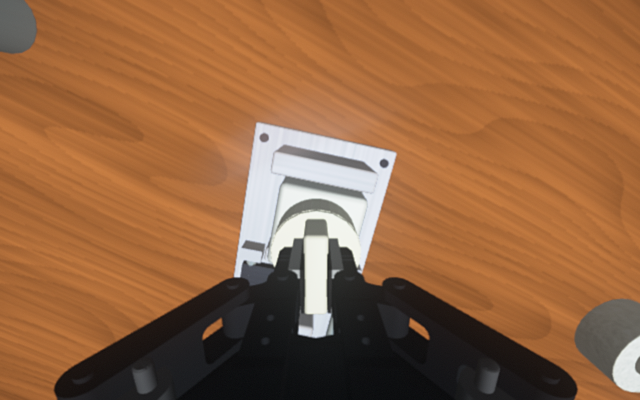

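Emit:
{"method": "arm_command", "body": {"commands": [{"x":0,"y":0,"z":0,"rx":0,"ry":0,"rz":-0.05,"fingers":0},{"x":0,"y":0,"z":0,"rx":0,"ry":0,"rz":-0.1,"fingers":0},{"x":0,"y":0,"z":0,"rx":0,"ry":0,"rz":-0.1,"fingers":0},{"x":0,"y":0,"z":0,"rx":0,"ry":0,"rz":-0.1,"fingers":0},{"x":0,"y":0,"z":0,"rx":0,"ry":0,"rz":-0.05,"fingers":0},{"x":0,"y":0,"z":0,"rx":0,"ry":0,"rz":0,"fingers":0}]}}

```text
t: 11.55
position: [0.6206, 0.0287, 0.3058]
ee_rot: [0.905, 0.425, 0.001, 0.0]
ft_force: [-0.9, 0.2, -0.3]
grip_width: 0.126
```

```bash
python3 st.py
```

```text
t 11.55 nest x,y 0.71 -0.69 z 0.3058 Fx,Fy,Fz -0.84 0.43 -0.33 g 0.12569333051218579 M [0.03 0.29 0.11]
yawy -0.6921 [ 1.5e-03  7.0e-04 -1.0e+00] j [-7.400e-02  1.220e-01  1.709e+00  1.000e-03  1.309e+00  6.180e-01]
```

```bash
python3 snap.py w10 "[.6203,.0283,.306]" -1.092; python3 - <<'E'
from bench import cams;from h import *
c=cams.read_camera("scene");crop(c["img"],285,180,385,265,7,"pics/s10.png")
E
```

```text
t 11.55 tcp [0.6206 0.0287 0.3058] move cm [-0.05  0.01 -0.02]
yaw of tool y -0.6921 tilt axis z [ 1.5e-03  7.0e-04 -1.0e+00] F [-0.93  0.2  -0.33] g 0.126
rotvec tool [ 0.0005 -0.0016  0.3999]
```

View pics/w10.png

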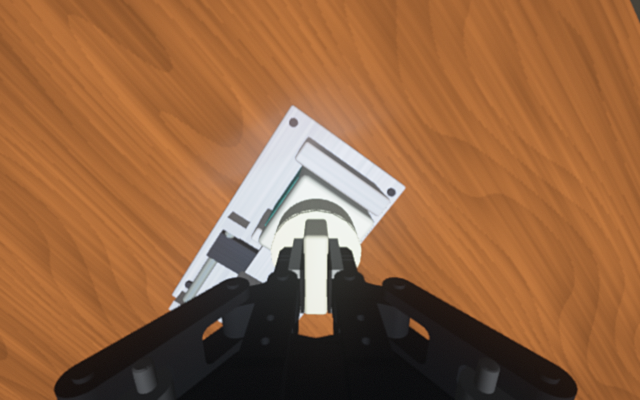

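View pics/s10.png

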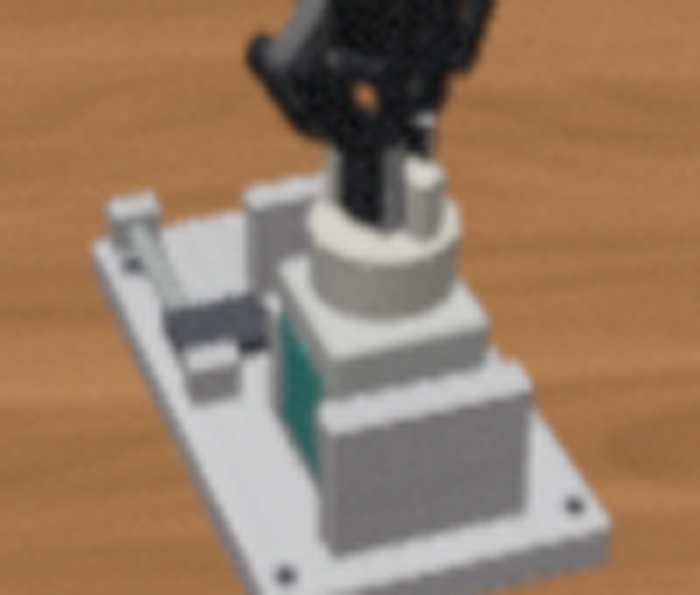

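The cap turns with the gripper and the bottle stays square. I'll continue with the remaining 0.96 rad.

Emit:
{"method": "arm_command", "body": {"commands": [{"x":0,"y":0,"z":0,"rx":0,"ry":0,"rz":-0.1,"fingers":0},{"x":0,"y":0,"z":0,"rx":0,"ry":0,"rz":-0.1,"fingers":0},{"x":0,"y":0,"z":0,"rx":0,"ry":0,"rz":-0.1,"fingers":0},{"x":0,"y":0,"z":0,"rx":0,"ry":0,"rz":-0.1,"fingers":0},{"x":0,"y":0,"z":0,"rx":0,"ry":0,"rz":-0.1,"fingers":0},{"x":0,"y":0,"z":0,"rx":0,"ry":0,"rz":-0.1,"fingers":0},{"x":0,"y":0,"z":0,"rx":0,"ry":0,"rz":-0.1,"fingers":0},{"x":0,"y":0,"z":0,"rx":0,"ry":0,"rz":-0.1,"fingers":0},{"x":0,"y":0,"z":0,"rx":0,"ry":0,"rz":-0.1,"fingers":0},{"x":0,"y":0,"z":0,"rx":0,"ry":0,"rz":-0.05,"fingers":0},{"x":0,"y":0,"z":0,"rx":0,"ry":0,"rz":0,"fingers":0},{"x":0,"y":0,"z":0,"rx":0,"ry":0,"rz":0,"fingers":0}]}}

```text
t: 12.85
position: [0.6206, 0.029, 0.308]
ee_rot: [0.611, 0.792, 0.001, 0.0]
ft_force: [-6.6, 1.3, 8.1]
grip_width: 0.128
```

```bash
python3 st.py;python3 snap.py w11 "[.6203,.0283,.306]" .267; python3 - <<'E'
from bench import cams;from h import *
c=cams.read_camera("scene");crop(c["img"],285,180,385,265,7,"pics/s11.png")
E
```

```text
t 12.85 nest x,y 0.81 -0.43 z 0.308 Fx,Fy,Fz -5.98 2.97 8.14 g 0.12787997072910212 M [ 0.27  1.37 -0.02]
yawy 0.2573 [ 0.001   0.0011 -1.    ] j [-7.300e-02  1.200e-01  1.707e+00  1.000e-03  1.313e+00 -3.310e-01]
t 12.85 tcp [0.6206 0.029  0.308 ] move cm [-0.06 -0.05  0.2 ]
yaw of tool y 0.2573 tilt axis z [ 0.001   0.0011 -1.    ] F [-6.55  1.29  8.14] g 0.128
rotvec tool [ 0.0012 -0.0008 -0.0097]
```

View pics/w11.png

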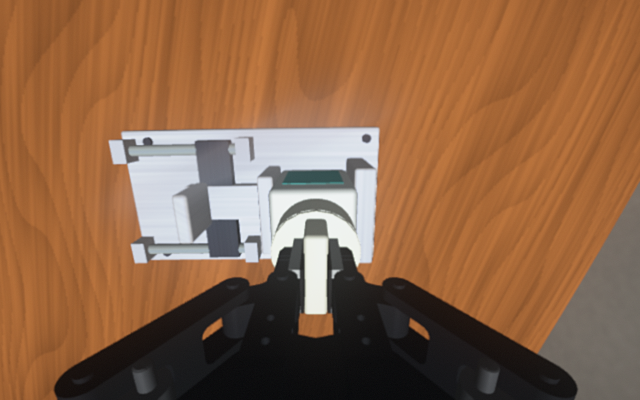

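View pics/s11.png

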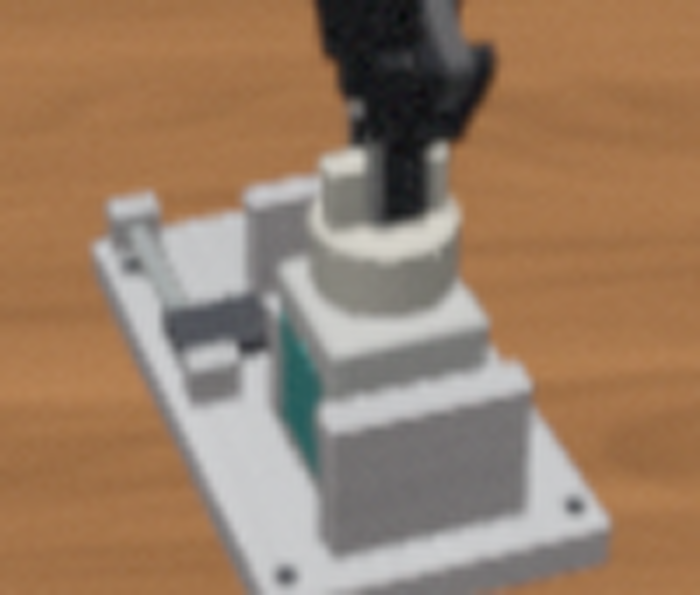

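Emit:
{"method": "arm_command", "body": {"commands": [{"x":0,"y":-0.05,"z":-0.1,"rx":0,"ry":0,"rz":-0.01,"fingers":0},{"x":0,"y":0,"z":-0.1,"rx":0,"ry":0,"rz":0,"fingers":0},{"x":0,"y":0,"z":-0.1,"rx":0,"ry":0,"rz":0,"fingers":0},{"x":0,"y":0,"z":-0.1,"rx":0,"ry":0,"rz":0,"fingers":0},{"x":0,"y":0,"z":0,"rx":0,"ry":0,"rz":0,"fingers":0}]}}

```text
t: 13.45
position: [0.6202, 0.0284, 0.3094]
ee_rot: [0.606, 0.795, 0.001, 0.001]
ft_force: [-1.7, 1.4, -0.5]
grip_width: 0.129
```

```bash
python3 st.py
```

```text
t 13.45 nest x,y 0.24 -0.88 z 0.3094 Fx,Fy,Fz -1.22 1.8 -0.54 g 0.1285152837989215 M [0.29 0.33 0.  ]
yawy 0.2678 [ 2.e-03  1.e-04 -1.e+00] j [-0.074  0.117  1.708  0.     1.315 -0.342]
```

Emit:
{"method": "arm_command", "body": {"commands": [{"x":0,"y":0,"z":-0.3,"rx":0,"ry":0,"rz":0,"fingers":0},{"x":0,"y":0,"z":-0.3,"rx":0,"ry":0,"rz":0,"fingers":0},{"x":0,"y":0,"z":0,"rx":0,"ry":0,"rz":0,"fingers":0}]}}

```text
t: 13.75
position: [0.6206, 0.0282, 0.3168]
ee_rot: [0.606, 0.795, 0.001, 0.002]
ft_force: [-1.0, -0.6, -0.0]
grip_width: 0.124
```

```bash
python3 st.py
```

```text
t 13.75 nest x,y 0.65 -1.18 z 0.3168 Fx,Fy,Fz -1.11 -0.35 -0.01 g 0.12400487988339476 M [-0.    0.05  0.  ]
yawy 0.2678 [ 4.5e-03 -3.0e-04 -1.0e+00] j [-0.074  0.111  1.702  0.     1.325 -0.342]
```

The cap is free, with no pull on the bottle. I'll raise it 3.2 cm more.

Emit:
{"method": "arm_command", "body": {"commands": [{"x":0,"y":0,"z":-0.5,"rx":0,"ry":0,"rz":0,"fingers":0},{"x":0,"y":0,"z":-0.8,"rx":0,"ry":0,"rz":0,"fingers":0},{"x":0,"y":0,"z":-0.8,"rx":0,"ry":0,"rz":0,"fingers":0},{"x":0,"y":0,"z":-0.6,"rx":0,"ry":0,"rz":0,"fingers":0},{"x":0,"y":0,"z":-0.4,"rx":0,"ry":0,"rz":0,"fingers":0},{"x":0,"y":0,"z":0,"rx":0,"ry":0,"rz":0,"fingers":0},{"x":0,"y":0,"z":0,"rx":0,"ry":0,"rz":0,"fingers":0},{"x":0,"y":0,"z":0,"rx":0,"ry":0,"rz":0,"fingers":0}]}}

```text
t: 14.55
position: [0.62, 0.0284, 0.3462]
ee_rot: [0.606, 0.795, 0.0, 0.0]
ft_force: [-0.4, 0.2, -1.0]
grip_width: 0.12
```

```bash
python3 st.py;python3 snap.py w12 "[.6203,.0283,.306]" .267; python3 - <<'E'
from bench import cams;from h import *
c=cams.read_camera("scene");crop(c["img"],285,180,385,265,7,"pics/s12.png")
E
```

```text
t 14.55 nest x,y 0.05 -0.83 z 0.3462 Fx,Fy,Fz -0.32 0.33 -0.95 g 0.11964368091867578 M [0.04 0.03 0.06]
yawy 0.268 [ 1.3e-03  1.0e-04 -1.0e+00] j [-0.074  0.084  1.679  0.     1.377 -0.342]
t 14.55 tcp [0.62   0.0284 0.3462] move cm [-0.02  0.02  4.02]
yaw of tool y 0.268 tilt axis z [ 1.3e-03  1.0e-04 -1.0e+00] F [-0.4   0.23 -0.95] g 0.12
rotvec tool [0.0013 0.0002 0.001 ]
```

View pics/w12.png

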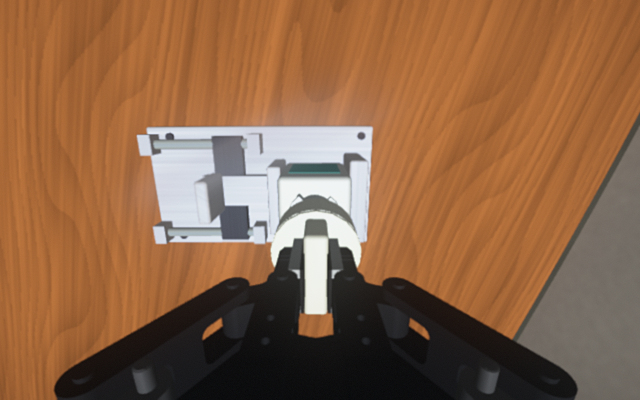

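View pics/s12.png

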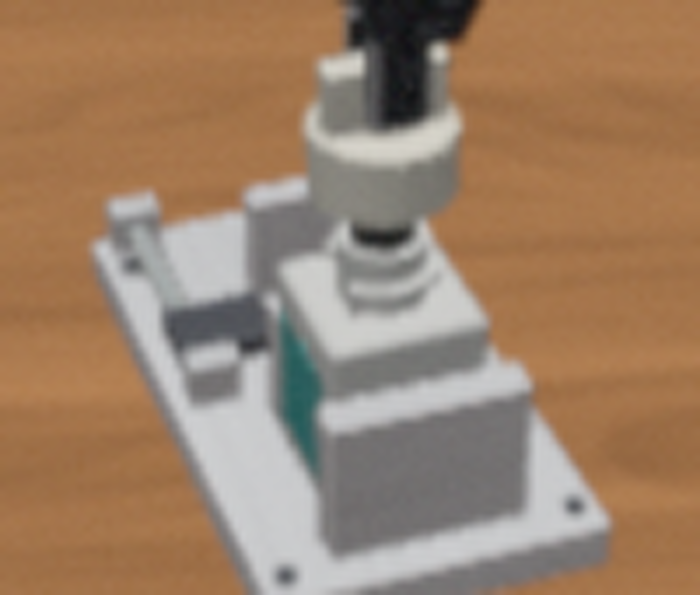

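```bash
python3 -c "
from bench import env
print(env.close_job())"; python3 st.py
```

```text
the job is handed in; nothing more can be done
None
the job is handed in; nothing more can be done
```

I opened the bottle and handed the job in at about 15 s of the 48 s. The hand-in reports no verdict, so everything below is from my own measurements.

- **Bracing:** I gripped the jaw's tab and slid the jaw in about 19 mm, until the push rose to 32 N against 13 N of sliding friction. The images showed the bottle square between jaw and fence, its top edge matching the nest direction to within about 0.01 rad.
- **Uncapping:** I gripped the wing bar and turned it 1.36 rad counter-clockwise, to where the bar lies along the bottle's y. I then lifted the cap straight up. The spring force vanished in the first few millimetres, and no pull showed at the wrist after that.
- **Last check:** The gripper holds the cap level, with the tool tilted about 0.001 rad. It is within about 1 mm of straight over the mouth, with the rim about 20 mm clear. The bottle is still clamped and no bystander was touched.

No check failed. The jaw's travel, about 0.030 m, is worked out from the arm's position and the images, so it is only good to about 1–2 mm. My position estimates for the nest also disagreed by 1–2 mm between views. The upward wrist force reached 26 N while pushing the jaw and dropped to zero after release; I did not work out why.

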